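# Shut off the water filter through its interlocked levers

## Robot

A 7-joint arm with a two-finger parallel gripper is mounted at the origin on the work surface. World frame = base frame: x ahead of the robot, y to its left, z up, the work surface at z = 0. Lengths are in m, angles in rad, forces in N, time in s.
With the tool pointing down it reaches from about 0.35 to 0.9 m from the base axis. Payload 8.1 kg.
Tool frame: the origin (TCP) lies on the centre line of the jaws, within the pads' length; the fingertips stand arm.tip_extent ahead of it and the grasp point (between the pads) lies 3 mm ahead of it (arm.tip_extent is the distance from the TCP to the fingertips, in m); y points along the fingers, z is the direction in which the jaws open and shut, and the axes are right-handed (so a half turn about y gives the same grasp; the last joint's range is limited). The gripper opens to 92 mm and grips with 3 to 60 N. Pads are 19 mm wide; open, the fingers measure 130 mm over their backs; the gripper's body (75 mm by 190 mm) begins 47 mm behind the grasp point.
Start: joints at [-1.341, 0.434, 0.025, 1.573, -0.012, 1.134, -0.075], TCP at [0.204, 0.591, 0.224] pointing down, gripper open.
Joint ranges: [-2.62, 2.62], [-0.44, 2.09], [-1.27, 1.32], [0.08, 2.57], [-1.32, 4.46], [0.12, 2], [-2.74, 2.74]. Speed limits (rad/s): [2.22, 2.22, 3.01, 3.01, 3.14, 3.14, 3.14].

## Interface

Orientations are given as a rotation vector (axis times angle).
In Python, from cell import observe, get_image, sign_off, boxes_of, place_of, arm gives the robot as it stands.
- The arm moves only by the tool arm_command, never from a script. Its argument "plan" is a list of rows, each a list of 2 entries, a list of its own where there are three numbers: the shift along the tool's x, y, z in m, then the turn, a rotation vector about the tool's x, y, z in degrees. In form: [[[tx, ty, tz], [ax, ay, az]], ...]. A call has 1 to 5 rows; each row is the pose to reach, as a shift and turn from the pose commanded when the call began, along the tool's axes at that moment; what a row does not reach only later rows make up. A row lasts 1/10 s, in which the tool goes at most 50 mm and 8.59 degrees, less where a joint would pass 70% of its speed; a pose out of reach is approached as far as the arm can. A call with a gripper value outside its range is refused whole. "fingers" is the closure, from -1 (fully open) to 1 (shut), set as the call begins (left out, the last holds). The fingers move at their own pace and stop on an object; "squeeze" is the grip in N (left out, the last holds). Time passes only in rows, so rows that repeat a pose let the fingers close. It gives the time, the measured TCP pose, the force and the opening at its end, in the units of the state.
- observe(): the state, without advancing time (a new reading comes with each control period).
- get_image(name): name is "side" or "top" or "wrist"; returns a dict with "color" (384x512x3 uint8, red, green, blue), "camera_matrix" (3x3 intrinsics, pixels), "distortion" ([k1, k2, p1, p2, k3] as OpenCV has them; the pictures are not rectified), "world_to_cam" (4x4, takes a point from world to camera coordinates); the wrist camera has in their place "mount" (4x4, takes a point from camera to tool coordinates, whose origin is the TCP and whose axes are the tool frame's). Camera axes: x right, y up, looking along -z (the intrinsics and any distortion apply to the point x, -y, -z); pixel columns grow to the right and rows downward; lengths in m; the calibration is good to about 2 mm. A picture is of the moment at which its call begins: read the wrist's pose just before it. There is no depth.
- sign_off(): hands the job in, once; it reports no verdict.
Trained networks look in a picture, given as the dict that the camera call returned (one of the last four; its "shot" number tells which), for a name from the list of things; names that differ only in an ending like _2 or _b are one class to them, and where a whole thing is asked for, a point or a joint stands for the part that bears it (a point fixed in the world has none). Each returns a list of dicts, best first, with "confidence" (0 to 1); they miss things now and then, are a little off and sometimes report something else, mostly with a low value. They report only what shows in the picture. A call takes as long as a camera call.
- boxes_of(picture, thing): "point" ([column, row] in pixels, amid what is visible of it).
- place_of(picture, thing): "point" ([column, row] in pixels: a listed point, or the origin of a listed thing).
The state is a dict: "clock": time; "joints": joint angles; "dq": joint speeds; "joint_efforts": joint torques, N m; "position": TCP position; "ee_rot": TCP orientation; "force": force on the tool from outside, world axes, zero at the start; "ft_torque": the same for the moment, N m; "width": opening from 0.0 (shut) to 1.0 (fully open).
Only numpy, scipy, OpenCV 4.12 (cv2) and the standard library are available. Lean on these libraries where they do the work, as an engineer would, in place of code of your own. Each camera call takes 0.05 s, during which the arm holds its last target.

## Task

Shut the water filter off for its cartridge change: swing all three levers of the valve manifold a quarter turn to the left, from pointing at you to lying fully across against their stops, and let go. An interlock hidden in the housing lets them go only in a permitted order that nothing shows, so try the levers by feel: one that stops dead after a few degrees is blocked, do not force it but try another and come back to it later. Leave the other things on the shelf where they are.

Things in the scene. Friction and masses are not known exactly. Their poses are not given: they have to be found in the camera images.
- manifold: fixed water filter set: base plate, brass valve block with interlock housing and levers on it, lying white canister behind (its top 112 mm above the shelf). Origin on the shelf under the middle lever's spindle; x to its rear (away from the robot, yaw within 0.25 rad), y to its left, z up. Three vertical spindles at x = 0, y = +130 (left), 0 (middle), -130 mm (right); their nuts end 139 mm above the shelf.
- housing_top (a point): middle of the closed steel interlock housing's flat top, 104 mm above the shelf; housing 370 mm long, front 45 mm before, rear 55 mm behind the spindles. Inside, unseen, each two neighbouring levers are interlocked: one is blocked until the other is fully across. Which one must go first differs from pair to pair and from day to day and can only be felt. There is always an order in which all three go.
- lever_left (a joint): The left of three identical valve levers. In rad: 0 = pointing to the manifold's front (-x), grows clockwise seen from above to the stop at 1.571 = lying across, pointing to its left (+y). Starts at 0 to 0.04, stays where it is left. Free, it swings the whole way at 0.25 to 0.5 N m (3 to 7 N on the sleeve); blocked, it has play to 0.09 to 0.14 rad only, then stops dead.
- lever_left_sleeve (a point): point on the axis of the left lever's black sleeve, 75 mm from its spindle axis, 132 mm above the shelf; it moves with the lever. The sleeve is 70 mm long (35 to 105 mm from the spindle), 20 mm wide, 18 mm tall (its underside 123 mm, its top 141 mm above the shelf).
- lever_mid (a joint): The middle of three identical valve levers. In rad: 0 = pointing to the manifold's front (-x), grows clockwise seen from above to the stop at 1.571 = lying across, pointing to its left (+y). Starts at 0 to 0.04, stays where it is left. Free, it swings the whole way at 0.25 to 0.5 N m (3 to 7 N on the sleeve); blocked, it has play to 0.09 to 0.14 rad only, then stops dead.
- lever_mid_sleeve (a point): point on the axis of the middle lever's black sleeve, 75 mm from its spindle axis, 132 mm above the shelf; it moves with the lever. The sleeve is 70 mm long (35 to 105 mm from the spindle), 20 mm wide, 18 mm tall (its underside 123 mm, its top 141 mm above the shelf).
- lever_right (a joint): The right of three identical valve levers. In rad: 0 = pointing to the manifold's front (-x), grows clockwise seen from above to the stop at 1.571 = lying across, pointing to its left (+y). Starts at 0 to 0.04, stays where it is left. Free, it swings the whole way at 0.25 to 0.5 N m (3 to 7 N on the sleeve); blocked, it has play to 0.09 to 0.14 rad only, then stops dead.
- lever_right_sleeve (a point): point on the axis of the right lever's black sleeve, 75 mm from its spindle axis, 132 mm above the shelf; it moves with the lever. The sleeve is 70 mm long (35 to 105 mm from the spindle), 20 mm wide, 18 mm tall (its underside 123 mm, its top 141 mm above the shelf).
- nut: large chrome hexagon nut lying flat, 62 mm across the flats, 28 mm tall, open in the middle; origin at the centre of its underside. Bystander.
- tee: blue plastic tee fitting lying flat, run 100 mm long, 36 mm thick; origin under the run's middle. Bystander.
- hinge_cover: white ceramic toilet seat hinge cover, 55 x 105 mm, 34 mm tall; origin under its plate's centre. Bystander.
- shower_holder: black plastic shower holder standing on its round foot, foot 60 mm across, 88 mm tall; origin under the foot. Bystander.
- tape_roll: white roll of thread tape, 62 mm across, 20 mm tall. Bystander.

How it is judged:
On the way, in this order (a step that is already met when the one before it is completed fails the run):
1. a first lever is fully across (value of joint any of lever_left, lever_mid, lever_right above 1.48 rad), for 0.1 s.
2. two levers are fully across ((value of joint each of lever_left, lever_mid above 1.48 rad or value of joint each of lever_mid, lever_right above 1.48 rad or value of joint each of lever_left, lever_right above 1.48 rad)), for 0.1 s.
3. all three levers are fully across (value of joint each of lever_left, lever_mid, lever_right above 1.48 rad), for 0.1 s.
At the end, for the whole second after the job is handed in: all three levers lie fully across (each joint above 1.48 rad, that is within 5 degrees of its stop) and at rest (all of step 3 and velocity of joint lever_left between -0.05 and 0.05 rad/s and velocity of joint lever_mid between -0.05 and 0.05 rad/s and velocity of joint lever_right between -0.05 and 0.05 rad/s); the robot touches nothing.
It fails at once if a lever or the manifold is forced (more than 60 N) (contact force between any of the fingers, the arm and manifold above 60 N).
It fails at once if another thing on the shelf is moved by more than 25 mm (distance of any of nut, tee, hinge_cover, shower_holder, tape_roll from where it was at the start of the episode above 0.025 m).
It also fails if it takes over 72 s, if anything falls off the work surface, if the arm or the gripper's body presses on something with over 40 N, if the wrist force passes 120 N, or if a joint passes its speed limit or range.

## Working session

There is one attempt and no reset: what is moved stays moved. The work goes in short steps, Python scripts to look and compute and a tool call to move; the robot and the scene stay as the last step left them, time stands still between calls to the robot, and variables do not carry over. Pictures are saved under pics/ and viewed, and the job is handed in when it is done.

Besides the shell and the picture viewer there is one more tool, called after ">>>" in YAML: its name, and indented under it one key for each argument. arm_command: Moves the arm, as the interface text tells. Its arguments: {"type":"object","properties":{"plan":{"type":"array","items":{"type":"array"}},"fingers":{"type":"number"},"squeeze":{"type":"number"}},"required":["plan"]}

```bash
ls; mkdir -p pics
python3 - <<'E'
from cell import *
import cv2
s=observe(); print(s); print(arm.tip_extent)
for n in ["top","side"]:
    p=get_image(n); cv2.imwrite(f"pics/{n}0.png",p["color"][:,:,::-1])
    print(n,p["camera_matrix"],p["distortion"],p["world_to_cam"])
    for t in ["manifold","housing_top","lever_left_sleeve","lever_mid_sleeve","lever_right_sleeve","shower_holder","nut","tee","hinge_cover","tape_roll"]:
        print(t,[(q["point"],round(q["confidence"],2)) for q in place_of(p,t)][:3])
E
```

```text
pics
{'clock': 0.0, 'joints': array([-1.34058433,  0.43523386,  0.02495274,  1.57410157, -0.01159397,
        1.13395638, -0.07508657]), 'dq': array([ 0.00040661, -0.00108287, -0.00079722, -0.00198097,  0.00016695,
       -0.0020731 ,  0.00155363]), 'joint_efforts': array([ 2.67100477e-04, -6.67850447e+01,  9.84825119e-01, -3.14479208e+01,
       -6.06874935e-02,  4.27161204e-02,  1.50317796e-04]), 'position': array([0.20406829, 0.59021144, 0.22303624]), 'ee_rot': array([-1.55652113,  0.26134952, -0.26116082]), 'force': array([ 0.32243313, -0.8626705 ,  0.1937238 ]), 'ft_torque': array([0.02670868, 0.01239143, 0.0333076 ]), 'width': 0.9976053708126782}
0.022
top [[447.68279627   0.         261.29583501]
 [  0.         447.68279627 196.29761629]
 [  0.           0.           1.        ]] [-0.00975429  0.          0.          0.          0.        ] [[-0.00306008 -0.99980706 -0.01940315  0.008393  ]
 [ 0.99564849 -0.0048534   0.09306201 -0.54249078]
 [-0.09313822 -0.01903394  0.99547124 -1.24550665]
 [ 0.          0.          0.          1.        ]]
manifold [([240.0, 187.2], 0.92)]
h
[... 468 characters left out ...]
[  0.           0.           1.        ]] [-0.09215053  0.          0.          0.          0.        ] [[ 0.85570899 -0.51698519  0.02210047 -0.47125377]
 [ 0.26907043  0.48103203  0.83439157 -0.23518743]
 [-0.44199912 -0.70804978  0.55072886 -1.02238465]
 [ 0.          0.          0.          1.        ]]
manifold [([254.4, 209.0], 0.59)]
housing_top [([258.1, 180.0], 0.67)]
lever_left_sleeve [([218.8, 158.2], 0.65)]
lever_mid_sleeve [([233.9, 177.6], 0.81), ([258.0, 179.6], 0.15)]
lever_right_sleeve [([251.5, 201.1], 0.48)]
shower_holder [([309.1, 265.0], 0.86)]
nut [([228.9, 224.2], 0.9)]
tee [([213.5, 202.6], 0.66)]
hinge_cover [([200.4, 162.8], 0.59)]
tape_roll [([308.6, 329.0], 0.62)]
```

```bash
cat > h.py <<'E'
import numpy as np, cv2
from scipy.spatial.transform import Rotation as R
def ray(p,uv):
    K=p["camera_matrix"];d=p["distortion"]
    x,y=cv2.undistortPoints(np.array([[uv]],float),K,d)[0,0]
    T=p["world_to_cam"];Rm=T[:3,:3];c=-Rm.T@T[:3,3]
    return c,Rm.T@np.array([x,-y,-1])
def atz(p,uv,z):
    c,d=ray(p,uv); return c+d*(z-c[2])/d[2]
def proj(p,X):
    T=p["world_to_cam"];q=T[:3,:3]@np.asarray(X)+T[:3,3]
    return cv2.projectPoints(np.array([[q[0],-q[1],-q[2]]]),np.zeros(3),np.zeros(3),p["camera_matrix"],np.array(p["distortion"]))[0][0,0]
E
python3 - <<'E'
from cell import *
from h import *
im={n:get_image(n) for n in ["top","side"]}
for n,z in [("housing_top",.104),("lever_left_sleeve",.132),("lever_mid_sleeve",.132),("lever_right_sleeve",.132),("nut",0),("tee",0),("hinge_cover",0),("shower_holder",0),("tape_roll",0),("manifold",0)]:
    for k in im:
        q=place_of(im[k],n)
        if q: print(n,k,atz(im[k],q[0]["point"],z).round(4),round(q[0]["confidence"],2))
print(R.from_rotvec(observe()["ee_rot"]).as_matrix().round(3))
E
```

```text
housing_top top [0.5749 0.0616 0.104 ] 0.8
housing_top side [0.5841 0.0777 0.104 ] 0.85
lever_left_sleeve top [0.5022 0.2052 0.132 ] 0.69
lever_left_sleeve side [0.5122 0.213  0.132 ] 0.74
lever_mid_sleeve top [0.4951 0.0843 0.132 ] 0.76
lever_mid_sleeve side [0.4926 0.0692 0.132 ] 0.55
lever_right_sleeve top [ 0.4878 -0.0537  0.132 ] 0.67
lever_right_sleeve side [ 0.4753 -0.0593  0.132 ] 0.83
nut top [0.4603 0.0274 0.    ] 0.49
nut side [0.445  0.0208 0.    ] 0.59
tee top [0.4558 0.1573 0.    ] 0.62
tee side [0.4527 0.1611 0.    ] 0.91
hinge_cover top [0.5445 0.4083 0.    ] 0.64
hinge_cover side [0.5321 0.4313 0.    ] 0.46
shower_holder top [ 0.5728 -0.2349  0.    ] 0.98
shower_holder side [ 0.5714 -0.2367  0.    ] 0.96
tape_roll top [ 0.4261 -0.4072  0.    ] 0.65
tape_roll side [ 0.424  -0.4155  0.    ] 0.96
manifold top [0.5647 0.0601 0.    ] 0.74
manifold side [0.5736 0.0796 0.    ] 0.77
[[ 0.945  0.     0.327]
 [-0.327  0.     0.945]
 [-0.    -1.     0.   ]]
```

View pics/top0.png

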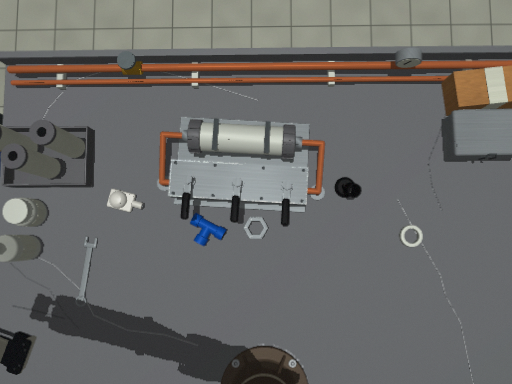

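View pics/side0.png

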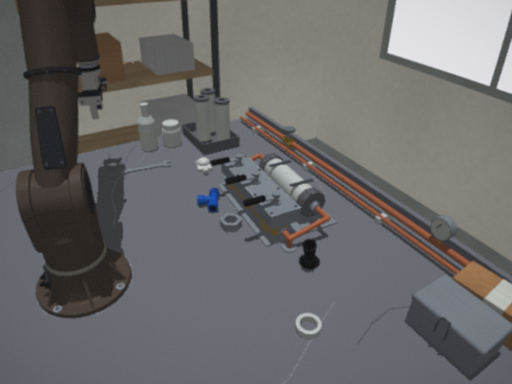

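The top view shows the levers (black sleeves) near (185,206), (235,209) and (286,212), with the tee (208,229) and nut (256,228) in front. I'll zoom in for accurate positions.

Run:
```python
import cv2
a=cv2.imread("pics/top0.png")[150:250,160:320]; cv2.imwrite("pics/topz.png",cv2.resize(a,None,fx=5,fy=5,interpolation=cv2.INTER_CUBIC))
a=cv2.imread("pics/side0.png")[140:250,190:350]; cv2.imwrite("pics/sidez.png",cv2.resize(a,None,fx=5,fy=5,interpolation=cv2.INTER_CUBIC))
```

```text
(no output)
```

View pics/topz.png

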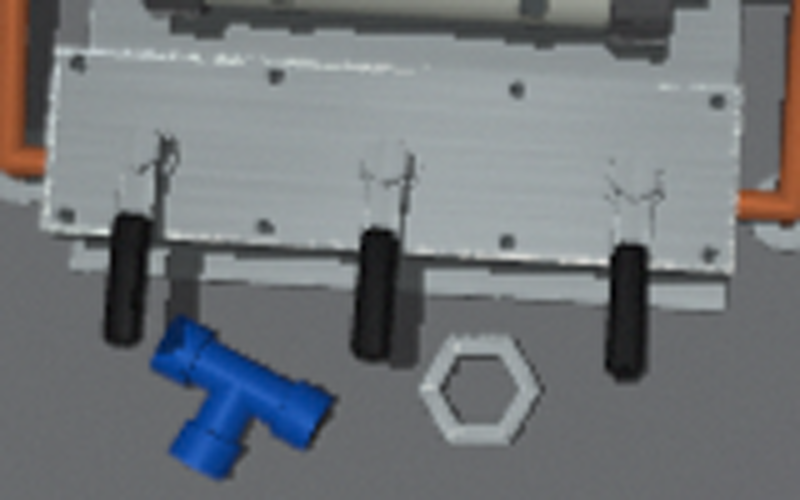

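View pics/sidez.png

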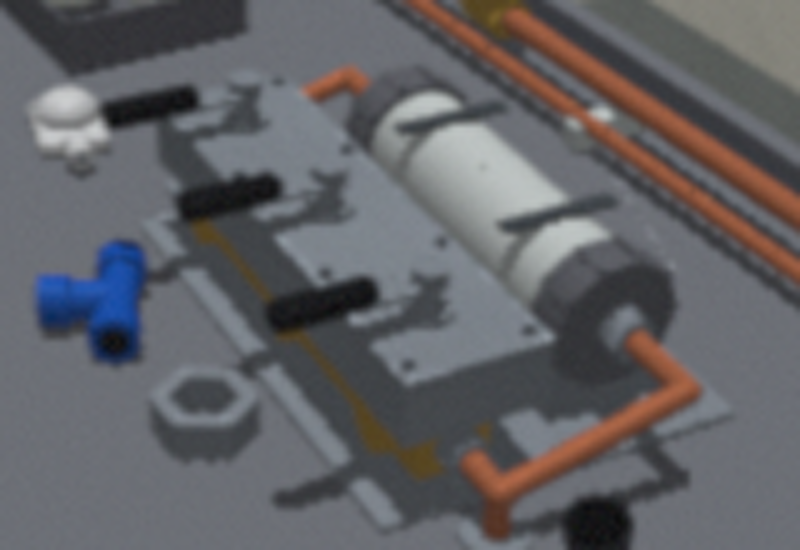

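```bash
cat >> h.py <<'E'
MP=None
E
python3 - <<'E'
from cell import *
from h import *
from scipy.optimize import least_squares
top=get_image("top"); side=get_image("side")
f=lambda u,v:(160+(u+.5)/5-.5,150+(v+.5)/5-.5)
g=lambda u,v:(190+(u+.5)/5-.5,140+(v+.5)/5-.5)
for n,a,b in [("L",(124,340),(133,215)),("M",(370,356),(379,230)),("R",(626,376),(629,247))]:
    A=atz(top,f(*a),.132);B=atz(top,f(*b),.132); print(n,A.round(4),B.round(4),np.linalg.norm(A-B))
hc=[(57,52),(738,88),(733,272),(43,233)]
C=[atz(top,f(*c),.104) for c in hc]; print(np.round(C,4))
loc=np.array([[.055,.185],[.055,-.185],[-.045,-.185],[-.045,.185]])
def model(p,q,z): 
    c,s=np.cos(p[2]),np.sin(p[2]); return np.array([p[0]+c*q[0]-s*q[1],p[1]+s*q[0]+c*q[1],z])
sl=[((124,340),(133,215)),((370,356),(379,230)),((626,376),(629,247))]
ss=[((105,112),(196,97)),((184,205),(277,186)),((272,316),(373,291))]
def pts(p):
    out=[]
    for i,y in enumerate([.13,0,-.13]):
        for j,r in enumerate([.105,.035]):
            th=p[3+i]; X=model(p,(-r*np.cos(th),y+r*np.sin(th)),.132); out.append((X,i,j))
    return out
def res(p,cam=None):
    r=[]
    for l,c in zip(loc,hc):
        r+=list(proj(top,model(p,l,.104))-f(*c))
    for X,i,j in pts(p):
        r+=list(proj(top,X)-f(*sl[i][j])); r+=list(proj(side,X)-g(*ss[i][j]))
    return r
o=least_squares(res,[.57,.06,0,0,0,0],loss='soft_l1'); print(o.x.round(4)); print(np.round(o.fun,1))
E
```

```text
L [0.4779 0.2041 0.132 ] [0.5432 0.2003 0.132 ] 0.06536741531263768
M [0.4692 0.0761 0.132 ] [0.5347 0.0716 0.132 ] 0.06568644312317326
R [ 0.4583 -0.0563  0.132 ] [ 0.5252 -0.0583  0.132 ] 0.0668850373082015
[[ 0.6346  0.2478  0.104 ]
 [ 0.6127 -0.1183  0.104 ]
 [ 0.5141 -0.1144  0.104 ]
 [ 0.5366  0.2538  0.104 ]]
[ 0.5703  0.0681 -0.0637  0.0033  0.0184 -0.003 ]
[-0.5 -0.9  0.7 -0.3 -0.3  0.2 -0.7 -0.2 -0.3  1.6 -0.4  1.2  0.  -0.2
  0.7 -0.1 -0.2  1.4 -1.   0.8  0.3 -0.3  0.9 -0.2 -0.4  0.4 -0.3  0.7
  0.4 -0.7  1.2 -0.3]
```

>>> arm_command:
  plan:
    - [[0,0,0],[0,-8,0]]
    - [[0,0,0],[0,-15.4,0]]
    - [[0,0,0],[0,-15.4,0]]
  fingers: 1
  squeeze: 20

```text
clock: 2.6
position: [0.2043, 0.5907, 0.2238]
ee_rot: [-1.57, 0.049, -0.049]
force: [0.1, -0.4, -0.7]
width: 0.787
```

```bash
cat >> h.py <<'E'
YAW=-.0637;P0=np.array([.5703,.0681])
def man(X):
    c,s=np.cos(YAW),np.sin(YAW); d=np.asarray(X)[:2]-P0
    return np.array([c*d[0]+s*d[1],-s*d[0]+c*d[1]])
def st():
    from cell import observe
    s=observe(); M=R.from_rotvec(s["ee_rot"]).as_matrix()
    print("t",round(s["clock"],2),"man mm",(man(s["position"])*1000).round(1),"z",s["position"][2].round(4),"xyaw err deg",np.degrees(np.arctan2(M[1,0],M[0,0])-YAW).round(2),"F",s["force"].round(1),"w",round(s["width"],2))
E
python3 -c "from h import *;st()"
```

```text
t 2.6 man mm [-398.5  498.2] z 0.2238 xyaw err deg 0.09 F [ 0.1 -0.4 -0.7] w 0.79
```

>>> arm_command:
  plan:
    - [[0.15,0,-0.195],[0,0,0]]
    - [[0.15,0,-0.195],[0,0,0]]
    - [[0.15,0,-0.195],[0,0,0]]
    - [[0.15,0,-0.195],[0,0,0]]
    - [[0.15,0,-0.195],[0,0,0]]

```text
clock: 3.1
position: [0.3426, 0.3844, 0.2241]
ee_rot: [-1.57, 0.054, -0.055]
force: [1.0, 1.6, 0.1]
width: 0.353
```

>>> arm_command:
  plan:
    - [[0.169,0,-0.217],[0,0,0]]
    - [[0.169,0,-0.217],[0,0,0]]
    - [[0.169,0,-0.217],[0,0,0]]
    - [[0.169,0,-0.217],[0,0,0]]
    - [[0.169,0,-0.217],[0,0,0]]

```text
clock: 3.6
position: [0.483, 0.1781, 0.2242]
ee_rot: [-1.569, 0.053, -0.054]
force: [0.8, 1.3, 0.4]
width: 0.01
```

```bash
python3 -c "from h import *;st()"
```

```text
t 3.6 man mm [-94.1 104.2] z 0.2242 xyaw err deg -0.27 F [0.8 1.3 0.4] w 0.01
```

>>> arm_command:
  plan:
    - [[0,0,0],[0,0,0]]
    - [[0,0,0],[0,0,0]]
    - [[0,0.045,0],[0,0,0]]
    - [[0,0.087,0],[0,0,0]]
    - [[0,0.087,0],[0,0,0]]

```text
clock: 4.1
position: [0.4779, 0.18, 0.1327]
ee_rot: [-1.574, 0.056, -0.044]
force: [-0.2, -0.1, -1.6]
width: 0.007
```

Run:
```python
from h import *;st()
from cell import *
cv2.imwrite("pics/side1.png",cv2.resize(get_image("side")["color"][100:260,150:350,::-1],None,fx=4,fy=3.5))
cv2.imwrite("pics/top1.png",cv2.resize(get_image("top")["color"][130:260,130:330,::-1],None,fx=4,fy=4))
```

```text
t 4.1 man mm [-99.3 105.8] z 0.1327 xyaw err deg 0.0 F [-0.2 -0.1 -1.6] w 0.01
```

View pics/side1.png

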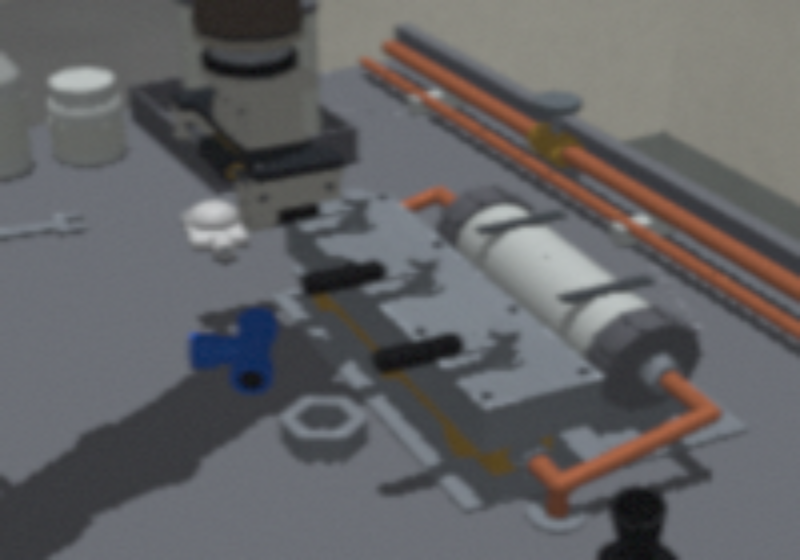

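View pics/top1.png

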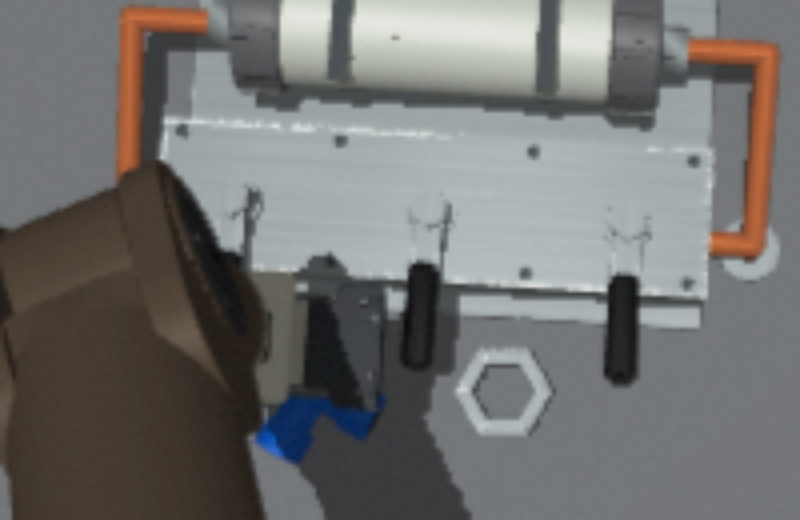

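>>> arm_command:
  plan:
    - [[0.014,-0.003,-0.008],[0,0,0]]
    - [[0.014,-0.003,-0.008],[0,0,0]]

```text
clock: 4.4
position: [0.499, 0.1703, 0.1425]
ee_rot: [-1.569, 0.048, -0.056]
force: [0.1, -0.1, 0.4]
width: 0.009
```

>>> arm_command:
  plan:
    - [[0,0,0.003],[0,0,0]]
    - [[0,0,0.006],[0,0,0]]
    - [[0,0,0.009],[0,0,0]]
    - [[0,0,0.009],[0,0,0]]

```text
clock: 4.8
position: [0.4959, 0.1808, 0.1399]
ee_rot: [-1.57, 0.05, -0.049]
force: [-0.1, -0.2, 0.1]
width: 0.006
```

```bash
python3 -c "from h import *;st()"
```

```text
t 4.8 man mm [-81.4 107.8] z 0.1399 xyaw err deg 0.04 F [-0.1 -0.2  0.1] w 0.01
```

>>> arm_command:
  plan:
    - [[0,0.003,0.002],[0,0,0]]
    - [[0,0.003,0.004],[0,0,0]]
    - [[0,0.003,0.006],[0,0,0]]
    - [[0,0.003,0.006],[0,0,0]]

```text
clock: 5.2
position: [0.4965, 0.1863, 0.1368]
ee_rot: [-1.57, 0.05, -0.05]
force: [-0.4, -0.1, 0.1]
width: 0.001
```

>>> arm_command:
  plan:
    - [[0,0,0.002],[0,0,0]]
    - [[0,0,0.004],[0,0,0]]
    - [[0,0,0.004],[0,0,0]]

```text
clock: 5.5
position: [0.4966, 0.1895, 0.1368]
ee_rot: [-1.571, 0.051, -0.05]
force: [-1.2, -3.3, 0.4]
width: -0.0
```

>>> arm_command:
  plan:
    - [[0,0,0.002],[0,0,0]]
    - [[0,0,0.004],[0,0,0]]
    - [[0,0,0.004],[0,0,0]]

```text
clock: 5.8
position: [0.4967, 0.1941, 0.1367]
ee_rot: [-1.57, 0.05, -0.05]
force: [-1.4, -3.0, 0.1]
width: 0.002
```

Run:
```python
from h import *;st()
from cell import *
cv2.imwrite("pics/side2.png",cv2.resize(get_image("side")["color"][120:220,170:300,::-1],None,fx=6,fy=6))
```

```text
t 5.8 man mm [-81.4 121.1] z 0.1367 xyaw err deg -0.0 F [-1.4 -3.   0.1] w 0.0
```

View pics/side2.png

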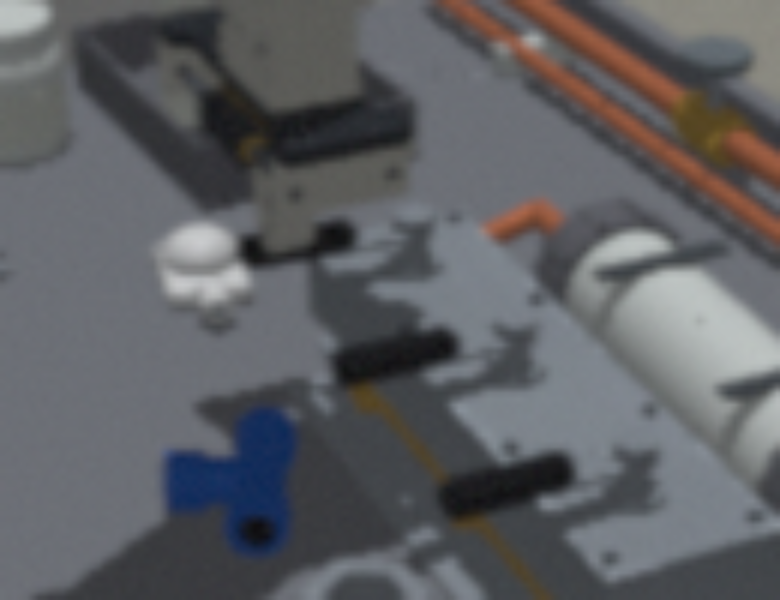

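>>> arm_command:
  plan:
    - [[0,0,0.002],[0,0,0]]
    - [[0,0,0.004],[0,0,0]]
    - [[0,0,0.004],[0,0,0]]

```text
clock: 6.15
position: [0.4969, 0.1965, 0.1366]
ee_rot: [-1.572, 0.052, -0.05]
force: [-1.3, -7.6, 2.5]
width: 0.004
```

>>> arm_command:
  plan:
    - [[0,0,0.002],[0,0,0]]
    - [[0,0,0.004],[0,0,0]]
    - [[0,0,0.004],[0,0,0]]

```text
clock: 6.45
position: [0.497, 0.1983, 0.1364]
ee_rot: [-1.575, 0.054, -0.051]
force: [-2.8, -13.4, 4.8]
width: 0.006
```

```bash
python3 -c "from h import *;st()"
```

```text
t 6.45 man mm [-81.4 125.2] z 0.1364 xyaw err deg -0.17 F [ -2.8 -13.4   4.8] w 0.01
```

>>> arm_command:
  plan:
    - [[0,0,0.002],[0,0,0]]
    - [[0,0,0.004],[0,0,0]]
    - [[0,0,0.004],[0,0,0]]

```text
clock: 6.75
position: [0.4971, 0.1999, 0.1362]
ee_rot: [-1.577, 0.056, -0.052]
force: [-4.4, -19.1, 6.3]
width: 0.006
```

>>> arm_command:
  plan:
    - [[0,0,-0.02],[0,0,0]]
    - [[0,-0.045,-0.02],[0,0,0]]
    - [[0,-0.045,-0.065],[0,0,0]]
    - [[0,-0.045,-0.11],[0,0,0]]
    - [[0,-0.045,-0.155],[0,0,0]]

```text
clock: 7.25
position: [0.4886, 0.0508, 0.1825]
ee_rot: [-1.569, 0.047, -0.051]
force: [0.8, -0.4, 0.6]
width: 0.005
```

>>> arm_command:
  plan:
    - [[0,0,-0.008],[0,0,0]]
    - [[0,0,-0.008],[0,0,0]]
    - [[0,0,-0.008],[0,0,0]]

```text
clock: 7.55
position: [0.4879, 0.0449, 0.182]
ee_rot: [-1.569, 0.049, -0.05]
force: [-0.4, 1.5, 0.4]
width: 0.004
```

```bash
python3 -c "from h import *;st()"
```

```text
t 7.55 man mm [-80.8 -28.4] z 0.182 xyaw err deg 0.05 F [-0.4  1.5  0.4] w 0.0
```

Good. Descend and probe the middle lever.

>>> arm_command:
  plan:
    - [[0,0.045,0],[0,0,0]]
    - [[0,0.045,0],[0,0,0]]
    - [[0,0.045,0.004],[0,0,0]]
    - [[0,0.045,0.008],[0,0,0]]
    - [[0,0.045,0.012],[0,0,0]]

```text
clock: 8.05
position: [0.4891, 0.0563, 0.1382]
ee_rot: [-1.569, 0.048, -0.051]
force: [0.0, -0.4, 0.7]
width: 0.003
```

>>> arm_command:
  plan:
    - [[0,0,0.002],[0,0,0]]
    - [[0,0,0.004],[0,0,0]]
    - [[0,0,0.006],[0,0,0]]
    - [[0,0,0.006],[0,0,0]]

```text
clock: 8.45
position: [0.4887, 0.0599, 0.1372]
ee_rot: [-1.571, 0.051, -0.052]
force: [-1.0, -4.3, 4.4]
width: 0.005
```

>>> arm_command:
  plan:
    - [[0,0,0.002],[0,0,0]]
    - [[0,0,0.004],[0,0,0]]
    - [[0,0,0.006],[0,0,0]]
    - [[0,0,0.006],[0,0,0]]

```text
clock: 8.85
position: [0.4888, 0.0649, 0.1372]
ee_rot: [-1.572, 0.052, -0.052]
force: [-0.7, -6.8, 5.3]
width: 0.007
```

```bash
python3 -c "from h import *;st()"
```

```text
t 8.85 man mm [-81.1  -8.4] z 0.1372 xyaw err deg -0.16 F [-0.7 -6.8  5.3] w 0.01
```

>>> arm_command:
  plan:
    - [[0,0,0.002],[0,0,0]]
    - [[0,0,0.004],[0,0,0]]
    - [[0,0,0.004],[0,0,0]]

```text
clock: 9.15
position: [0.4893, 0.0698, 0.1378]
ee_rot: [-1.571, 0.051, -0.052]
force: [-3.2, -4.8, 13.2]
width: 0.006
```

>>> arm_command:
  plan:
    - [[0,0,0.002],[0,0,0]]
    - [[0,0,0.004],[0,0,0]]
    - [[0,0,0.004],[0,0,0]]

```text
clock: 9.45
position: [0.4899, 0.0736, 0.138]
ee_rot: [-1.571, 0.051, -0.053]
force: [-2.2, -5.7, 13.9]
width: 0.006
```

>>> arm_command:
  plan:
    - [[0,0,0.002],[0,0,0]]
    - [[0,0,0.004],[0,0,0]]
    - [[0,0,0.004],[0,0,0]]

```text
clock: 9.75
position: [0.4906, 0.0776, 0.1381]
ee_rot: [-1.571, 0.05, -0.053]
force: [-1.7, -7.0, 12.7]
width: 0.0
```

```bash
python3 -c "from h import *;st()"
```

```text
t 9.75 man mm [-80.2   4.4] z 0.1381 xyaw err deg -0.13 F [-1.7 -7.  12.7] w 0.0
```

Run:
```python
from h import *;st()
from cell import *
cv2.imwrite("pics/side3.png",cv2.resize(get_image("side")["color"][120:220,170:300,::-1],None,fx=6,fy=6))
a=get_image("wrist")["color"];cv2.imwrite("pics/w3.png",a[:,:,::-1])
```

```text
t 9.75 man mm [-80.2   4.4] z 0.1381 xyaw err deg -0.13 F [-1.7 -7.  12.7] w 0.0
```

View pics/side3.png

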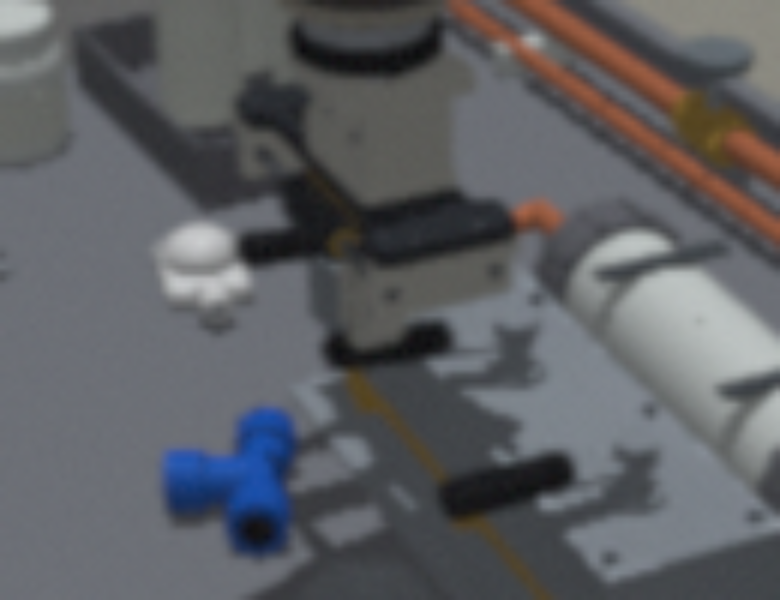

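View pics/w3.png

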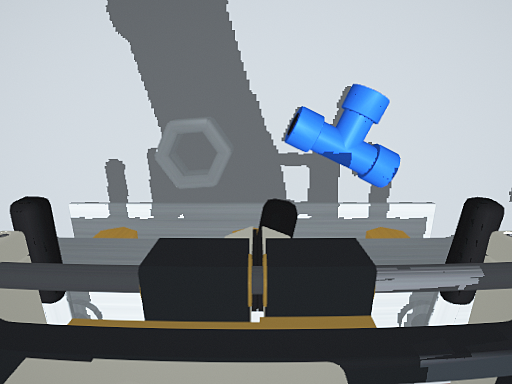

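Run:
```python
import cv2
a=cv2.imread("pics/w3.png")[190:340,170:370];cv2.imwrite("pics/w3z.png",cv2.resize(a,None,fx=4,fy=4))
a=cv2.imread("pics/side3.png")[180:420,240:560];cv2.imwrite("pics/s3z.png",cv2.resize(a,None,fx=2.4,fy=2.4))
```

```text
(no output)
```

View pics/w3z.png

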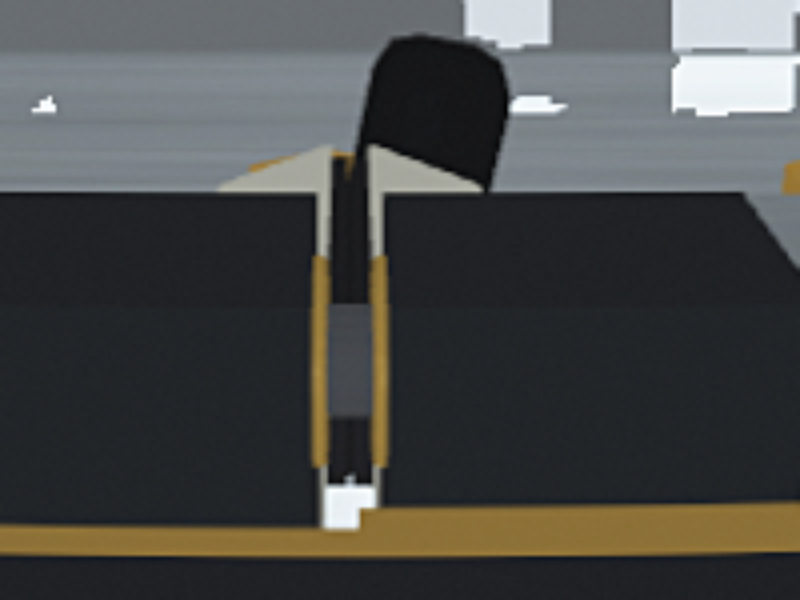

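View pics/s3z.png

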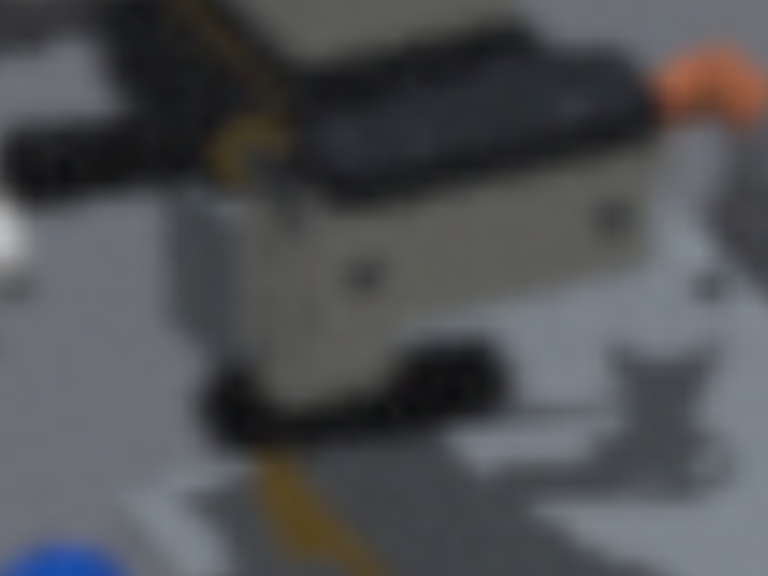

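>>> arm_command:
  plan:
    - [[0,0,-0.01],[0,0,0]]
    - [[0,-0.045,-0.01],[0,0,0]]
    - [[0,-0.05,0.0],[0,0,0]]
    - [[0,-0.05,0.0],[0,0,0]]
  fingers: 0.2

```text
clock: 10.25
position: [0.4907, 0.0808, 0.1882]
ee_rot: [-1.568, 0.047, -0.052]
force: [0.6, -0.3, 0.1]
width: 0.298
```

```bash
cat >> h.py <<'E'
def wcam(p):
    from cell import observe
    s=observe(); T=np.eye(4);T[:3,:3]=R.from_rotvec(s["ee_rot"]).as_matrix();T[:3,3]=s["position"]
    p["world_to_cam"]=np.linalg.inv(T@np.array(p["mount"])); return p
E
python3 - <<'E'
from h import *;st()
from cell import *
p=wcam(get_image("wrist"));cv2.imwrite("pics/w4.png",p["color"][:,:,::-1])
for n in ["lever_left_sleeve","lever_mid_sleeve","lever_right_sleeve"]:
    for q in place_of(p,n)[:2]: print(n,q["point"],round(q["confidence"],2),(man(atz(p,q["point"],.132))*1000).round(1))
E
```

```text
t 10.25 man mm [-80.3   7.6] z 0.1882 xyaw err deg 0.05 F [ 0.6 -0.3  0.1] w 0.3
lever_left_sleeve [426.3, 215.7] 0.7 [-74.9 136.2]
lever_mid_sleeve [264.5, 217.5] 0.62 [-73.9  12.4]
lever_right_sleeve [74.4, 217.1] 0.86 [ -73.7 -133.3]
```

View pics/w4.png

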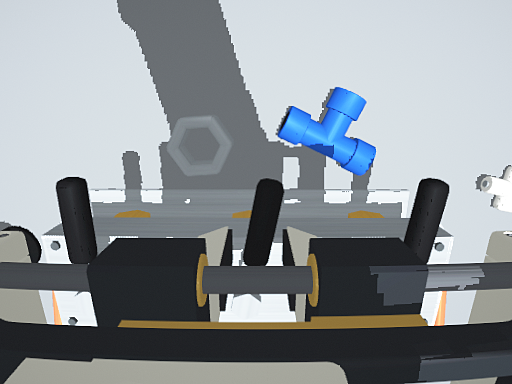

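>>> arm_command:
  plan:
    - [[0.001,0,0.006],[0,7,0]]
    - [[0.001,0,0.006],[0,10,0]]
    - [[0.001,0.03,0.006],[0,10,0]]
    - [[0.001,0.052,0.006],[0,10,0]]
    - [[0.001,0.052,0.006],[0,10,0]]

```text
clock: 10.95
position: [0.4885, 0.0842, 0.1317]
ee_rot: [-1.566, 0.192, -0.183]
force: [-0.2, -0.5, -0.4]
width: 0.404
```

Run:
```python
from h import *;st()
from cell import *
p=wcam(get_image("wrist"));cv2.imwrite("pics/w5.png",p["color"][:,:,::-1])
```

```text
t 10.95 man mm [-82.7  10.9] z 0.1317 xyaw err deg -10.03 F [-0.2 -0.5 -0.4] w 0.4
```

View pics/w5.png

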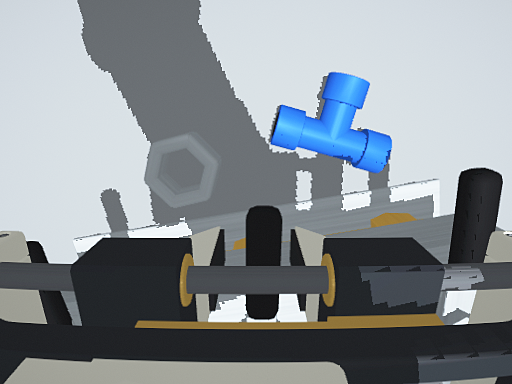

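The middle sleeve now stands at (264,260), parallel to the pads and between them. The gripper straddles it. I'll swing it.

>>> arm_command:
  plan:
    - [[0.0003,-0.001,0.007],[0,5,0]]
    - [[0.0012,-0.003,0.0139],[0,10,0]]
    - [[0.0027,-0.003,0.0207],[0,15,0]]
    - [[0.0048,-0.003,0.0274],[0,20,0]]
    - [[0.0075,-0.003,0.0338],[0,25,0]]

```text
clock: 11.5
position: [0.5069, 0.1164, 0.139]
ee_rot: [-1.504, 0.53, -0.532]
force: [-0.3, -1.0, -0.2]
width: 0.4
```

```bash
python3 -c "from h import *;st()"
```

```text
t 11.5 man mm [-66.3  44.2] z 0.139 xyaw err deg -35.23 F [-0.3 -1.  -0.2] w 0.4
```

>>> arm_command:
  plan:
    - [[0.0003,0.001,0.007],[0,5,0]]
    - [[0.0012,0.002,0.0139],[0,10,0]]
    - [[0.0027,0.002,0.0207],[0,15,0]]
    - [[0.0048,0.002,0.0274],[0,20,0]]
    - [[0.0075,0.002,0.0338],[0,25,0]]

```text
clock: 12.0
position: [0.5339, 0.1382, 0.137]
ee_rot: [-1.39, 0.867, -0.867]
force: [0.0, -0.1, -0.2]
width: 0.402
```

Run:
```python
from h import *;st()
from cell import *
p=wcam(get_image("wrist"));cv2.imwrite("pics/w6.png",p["color"][:,:,::-1])
```

```text
t 12.0 man mm [-40.7  67.6] z 0.137 xyaw err deg -60.22 F [ 0.  -0.1 -0.2] w 0.4
```

View pics/w6.png

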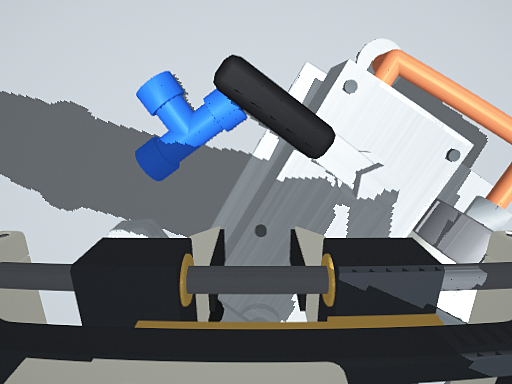

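Run:
```python
from h import *;st()
from cell import *
cv2.imwrite("pics/side7.png",cv2.resize(get_image("side")["color"][110:230,180:320,::-1],None,fx=5,fy=5))
cv2.imwrite("pics/top7.png",cv2.resize(get_image("top")["color"][130:250,150:310,::-1],None,fx=5,fy=5))
```

```text
t 12.05 man mm [-39.8  68.4] z 0.137 xyaw err deg -60.49 F [0.9 0.3 0.4] w 0.4
```

View pics/side7.png

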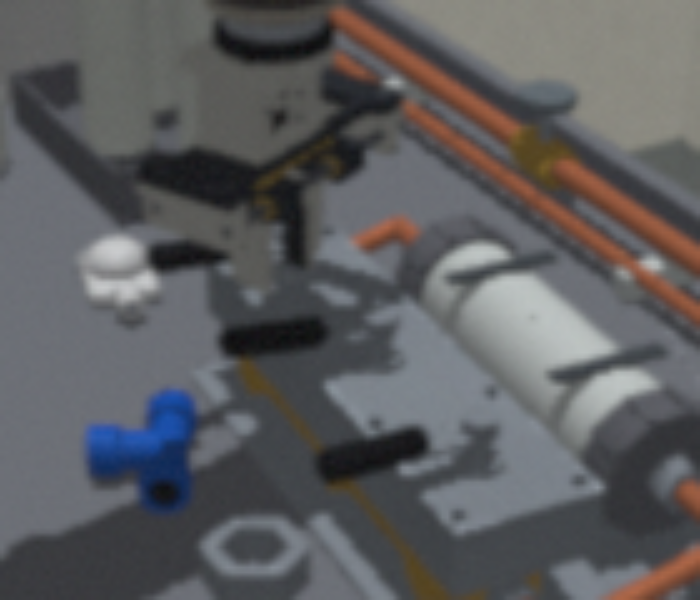

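View pics/top7.png

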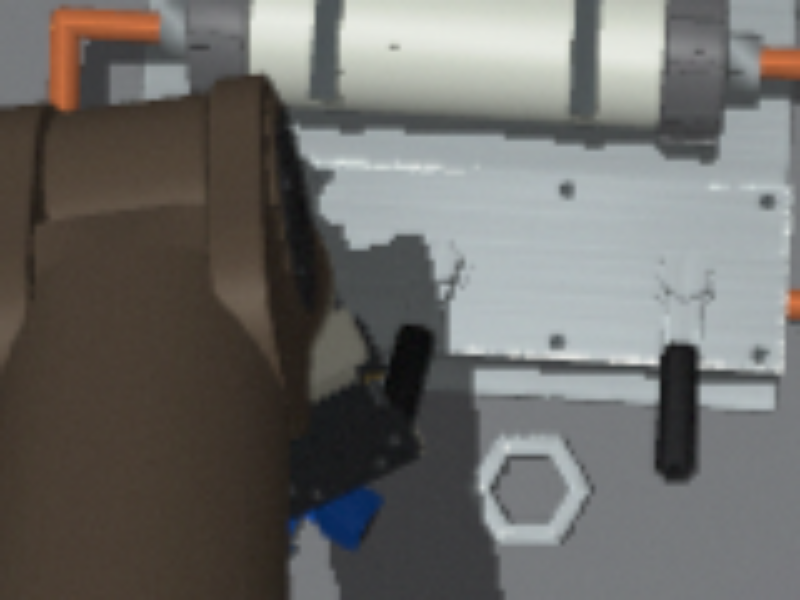

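Run:
```python
from h import *;st()
from cell import *
p=get_image("side"); s=observe(); M=R.from_rotvec(s["ee_rot"]).as_matrix()
im=cv2.resize(p["color"][130:200,200:280,::-1],None,fx=10,fy=8.5,interpolation=cv2.INTER_CUBIC)
for sg,col in ((-1,(0,0,255)),(1,(0,255,0))):
  for y in (-.02,-.01,0,.01,.022):
    for x in (-.0095,.0095):
      u=proj(p,s["position"]+M@np.array([x,y,sg*.0184]))
      c=(int((u[0]-200+.5)*10),int((u[1]-130+.5)*8.5)); cv2.circle(im,c,4,col,-1)
      if y==.022: print(sg,x,u)
cv2.imwrite("pics/s8.png",im)
```

```text
t 12.15 man mm [-40.9  67.5] z 0.1366 xyaw err deg -59.9 F [ 0.2 -0.8 -0.1] w 0.4
-1 -0.0095 [229.86118074 173.74030504]
-1 0.0095 [234.57039738 175.41685251]
1 -0.0095 [236.35543002 169.12817176]
1 0.0095 [241.01362483 170.74145783]
```

View pics/s8.png

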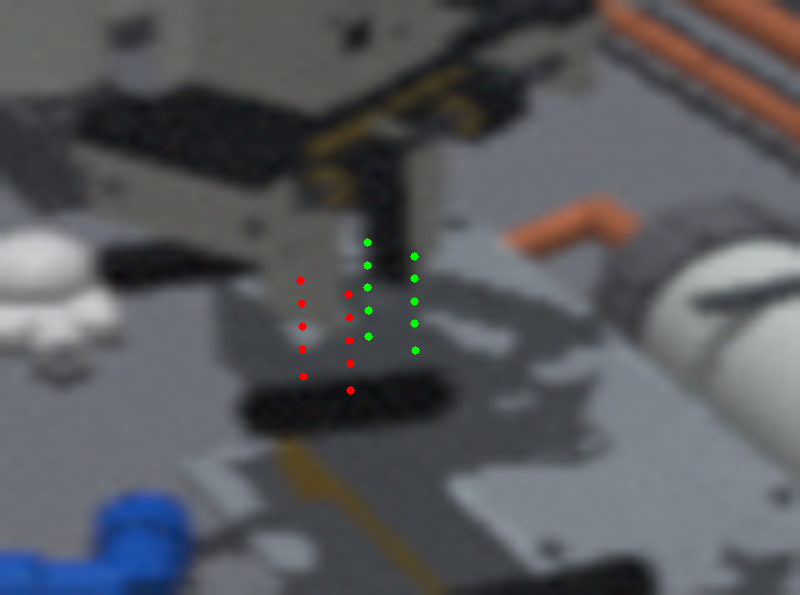

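>>> arm_command:
  plan:
    - [[0,0.003,0],[0,0,0]]
    - [[0,0.006,0],[0,0,0]]
    - [[0,0.009,0],[0,0,0]]
    - [[0,0.009,0],[0,0,0]]

```text
clock: 12.6
position: [0.5328, 0.1376, 0.1263]
ee_rot: [-1.393, 0.865, -0.864]
force: [0.7, 0.3, -0.3]
width: 0.401
```

>>> arm_command:
  plan:
    - [[0,0.002,0],[0,0,0]]
    - [[0,0.004,0],[0,0,0]]
    - [[0,0.004,0],[0,0,0]]

```text
clock: 12.9
position: [0.5331, 0.1378, 0.1225]
ee_rot: [-1.393, 0.865, -0.864]
force: [-0.0, 0.4, -0.2]
width: 0.4
```

>>> arm_command:
  plan:
    - [[0,0.002,0],[0,0,0]]
    - [[0,0.004,0],[0,0,0]]
    - [[0,0.004,0],[0,0,0]]

```text
clock: 13.2
position: [0.5331, 0.1378, 0.1185]
ee_rot: [-1.393, 0.865, -0.864]
force: [-0.5, -0.3, 0.6]
width: 0.401
```

>>> arm_command:
  plan:
    - [[0,0.002,0],[0,0,0]]
    - [[0,0.004,0],[0,0,0]]
    - [[0,0.004,0],[0,0,0]]

```text
clock: 13.5
position: [0.5331, 0.1378, 0.1145]
ee_rot: [-1.393, 0.865, -0.864]
force: [-0.1, -0.2, 0.2]
width: 0.399
```

>>> arm_command:
  plan:
    - [[0,0.002,0],[0,0,0]]
    - [[0,0.002,0],[0,0,0]]

```text
clock: 13.7
position: [0.5331, 0.1378, 0.1126]
ee_rot: [-1.392, 0.865, -0.864]
force: [0.4, 0.3, -1.8]
width: 0.401
```

Run:
```python
from h import *;st()
from cell import *
p=get_image("side")
cv2.imwrite("pics/s9.png",cv2.resize(p["color"][130:200,200:280,::-1],None,fx=10,fy=8.5,interpolation=cv2.INTER_CUBIC))
```

```text
t 13.7 man mm [-41.5  67.2] z 0.1126 xyaw err deg -60.02 F [ 0.4  0.3 -1.8] w 0.4
```

View pics/s9.png

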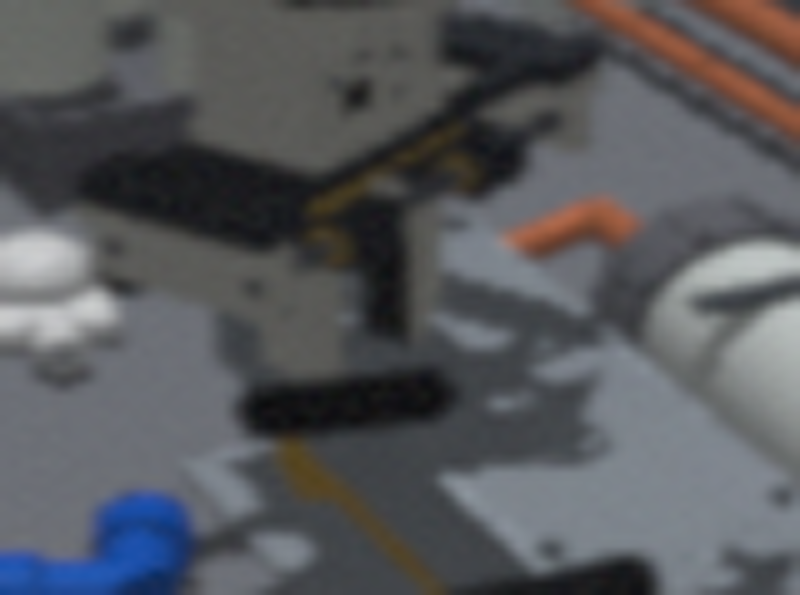

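>>> arm_command:
  plan:
    - [[0,-0.04,0],[0,0,0]]
    - [[0,-0.06,0],[0,0,0]]
    - [[0.0008,-0.06,-0.0111],[0,-8,0]]
    - [[0.0031,-0.06,-0.0221],[0,-16,0]]
    - [[0.0069,-0.06,-0.0325],[0,-24,0]]

```text
clock: 14.25
position: [0.5069, 0.1173, 0.1731]
ee_rot: [-1.503, 0.537, -0.537]
force: [-0.1, -1.0, -0.7]
width: 0.398
```

>>> arm_command:
  plan:
    - [[0.0008,0,-0.0111],[0,-8,0]]
    - [[0.0031,0,-0.0221],[0,-16,0]]
    - [[0.0058,0,-0.03],[0,-22,0]]
    - [[0.0058,0,-0.03],[0,-22,0]]
    - [[0.0058,0,-0.03],[0,-22,0]]

```text
clock: 14.75
position: [0.4927, 0.0906, 0.173]
ee_rot: [-1.556, 0.245, -0.245]
force: [0.0, 0.2, 0.8]
width: 0.398
```

Run:
```python
from h import *;st()
from cell import *
p=wcam(get_image("wrist"));cv2.imwrite("pics/w10.png",p["color"][:,:,::-1])
for n in ["lever_left_sleeve","lever_mid_sleeve","lever_right_sleeve"]:
    for q in place_of(p,n)[:2]: print(n,q["point"],round(q["confidence"],2),(man(atz(p,q["point"],.132))*1000).round(1))
```

```text
t 14.75 man mm [-78.8  17.5] z 0.173 xyaw err deg -14.23 F [0.  0.2 0.8] w 0.4
lever_left_sleeve [425.4, 181.6] 0.59 [-73.6 136.9]
lever_mid_sleeve [253.3, 226.5] 0.94 [-71.1  13.5]
lever_mid_sleeve [67.1, 266.6] 0.7 [ -73.3 -132.1]
lever_right_sleeve [66.0, 267.3] 0.88 [ -73.  -133.3]
```

View pics/w10.png

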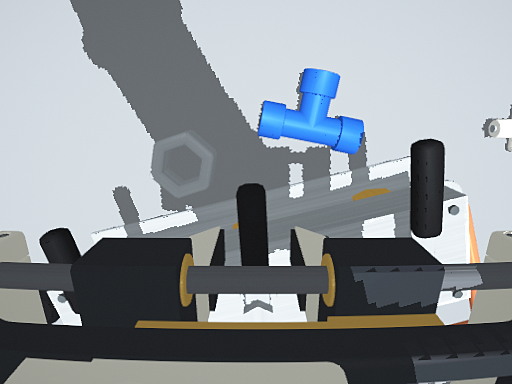

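>>> arm_command:
  plan:
    - [[0,0.03,-0.002],[0,0,0]]
    - [[0,0.05,-0.002],[0,0,0]]
    - [[0,0.054,-0.002],[0,0,0]]
    - [[0,0.054,-0.002],[0,0,0]]

```text
clock: 15.35
position: [0.4916, 0.0887, 0.1185]
ee_rot: [-1.558, 0.243, -0.241]
force: [-0.1, -0.3, 0.4]
width: 0.396
```

>>> arm_command:
  plan:
    - [[0.0001,0,0.004],[0,3,0]]
    - [[0.0005,0,0.0085],[0,6,0]]
    - [[0.001,0,0.0125],[0,9,0]]
    - [[0.0017,0,0.0166],[0,12,0]]
    - [[0.0017,0,0.0166],[0,12,0]]

```text
clock: 15.85
position: [0.499, 0.1036, 0.1198]
ee_rot: [-1.532, 0.407, -0.408]
force: [-1.6, -0.6, -0.4]
width: 0.397
```

```bash
python3 -c "from h import *;st()"
```

```text
t 15.85 man mm [-73.5  30.9] z 0.1198 xyaw err deg -26.15 F [-1.6 -0.6 -0.4] w 0.4
```

>>> arm_command:
  plan:
    - [[0.0003,0.001,0.007],[0,5,0]]
    - [[0.0012,0.001,0.0139],[0,10,0]]
    - [[0.0012,0.001,0.0139],[0,10,0]]

```text
clock: 16.15
position: [0.5071, 0.1158, 0.1188]
ee_rot: [-1.501, 0.542, -0.544]
force: [-0.2, 0.1, 0.3]
width: 0.397
```

Run:
```python
from h import *;st()
from cell import *
p=wcam(get_image("wrist"));cv2.imwrite("pics/w11.png",p["color"][:,:,::-1])
```

```text
t 16.15 man mm [-66.1  43.6] z 0.1188 xyaw err deg -36.11 F [-0.2  0.1  0.3] w 0.4
```

View pics/w11.png

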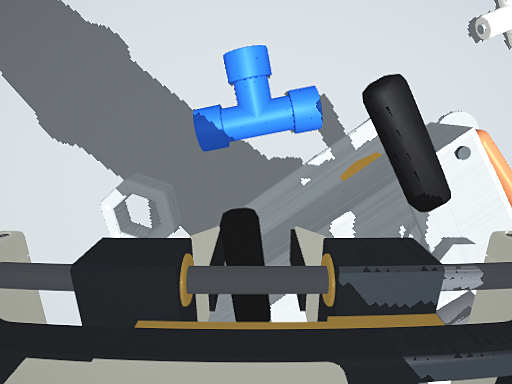

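>>> arm_command:
  plan:
    - [[0.0003,0,0.007],[0,5,0]]
    - [[0.0012,0,0.0139],[0,10,0]]
    - [[0.0027,0,0.0207],[0,15,0]]
    - [[0.0048,0,0.0274],[0,20,0]]
    - [[0.0075,0,0.0338],[0,25,0]]

```text
clock: 16.7
position: [0.5313, 0.1355, 0.1179]
ee_rot: [-1.389, 0.883, -0.876]
force: [-10.6, -4.4, 7.4]
width: 0.4
```

Run:
```python
from h import *;st()
from cell import *
p=wcam(get_image("wrist"));cv2.imwrite("pics/w12.png",p["color"][:,:,::-1])
```

```text
t 16.7 man mm [-43.2  64.8] z 0.1179 xyaw err deg -61.13 F [-10.6  -4.4   7.4] w 0.4
```

View pics/w12.png

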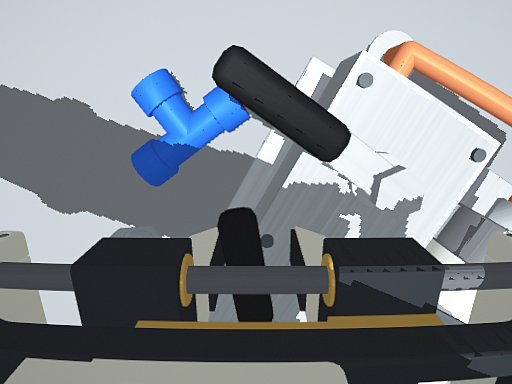

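>>> arm_command:
  plan:
    - [[0.0003,0,0.007],[0,5,0]]
    - [[0.0012,0,0.0139],[0,10,0]]
    - [[0.0027,0,0.0207],[0,15,0]]
    - [[0.0048,0,0.0274],[0,20,0]]
    - [[0.0075,0,0.0338],[0,25,0]]

```text
clock: 17.25
position: [0.5666, 0.1454, 0.118]
ee_rot: [-1.212, 1.207, -1.203]
force: [-3.6, 2.6, -0.8]
width: 0.399
```

Run:
```python
from h import *;st()
from cell import *
p=wcam(get_image("wrist"));cv2.imwrite("pics/w13.png",p["color"][:,:,::-1])
```

```text
t 17.25 man mm [-8.6 76.9] z 0.118 xyaw err deg -86.02 F [-3.6  2.6 -0.8] w 0.4
```

View pics/w13.png

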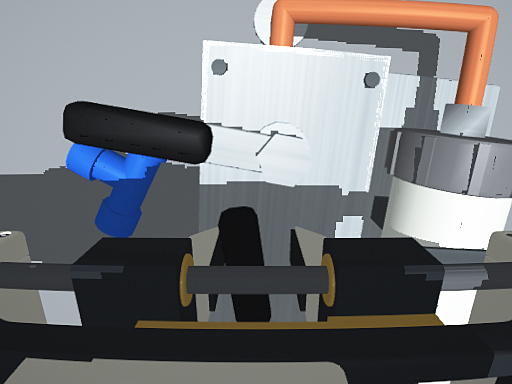

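>>> arm_command:
  plan:
    - [[0,0,0.005],[0,2,0]]
    - [[0,0,0.009],[0,4,0]]
    - [[0,0,0.012],[0,4,0]]
    - [[0,0,0.012],[0,4,0]]

```text
clock: 17.7
position: [0.5801, 0.1443, 0.1179]
ee_rot: [-1.178, 1.255, -1.256]
force: [-0.6, 0.8, -1.5]
width: 0.399
```

>>> arm_command:
  plan:
    - [[0,0,0.002],[0,0,0]]
    - [[0,0,0.004],[0,0,0]]
    - [[0,0,0.004],[0,0,0]]

```text
clock: 18.0
position: [0.5838, 0.144, 0.1178]
ee_rot: [-1.178, 1.256, -1.256]
force: [-2.0, 2.5, -0.3]
width: 0.405
```

Run:
```python
from h import *;st()
from cell import *
p=wcam(get_image("wrist"));cv2.imwrite("pics/w14.png",p["color"][:,:,::-1])
```

```text
t 18.0 man mm [ 8.6 76.6] z 0.1178 xyaw err deg -90.01 F [-2.   2.5 -0.3] w 0.41
```

View pics/w14.png

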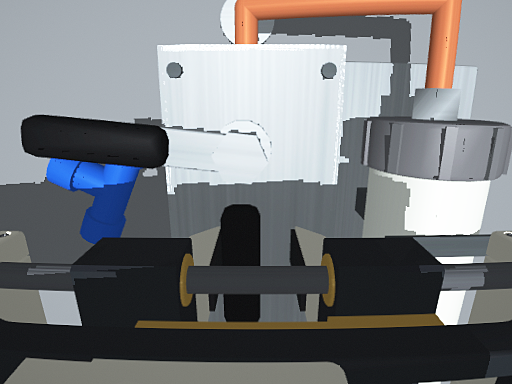

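Lever now looks parallel to the tool, about 89°. I'll push on until the stop is felt.

>>> arm_command:
  plan:
    - [[0,0,0.002],[0,0,0]]
    - [[0,0,0.004],[0,0,0]]
    - [[0,0,0.004],[0,0,0]]

```text
clock: 18.35
position: [0.5841, 0.144, 0.1174]
ee_rot: [-1.183, 1.261, -1.252]
force: [-15.1, 1.8, 10.7]
width: 0.4
```

>>> arm_command:
  plan:
    - [[0,0,0.002],[0,0,0]]
    - [[0,0,0.004],[0,0,0]]
    - [[0,0,0.004],[0,0,0]]

```text
clock: 18.65
position: [0.5842, 0.144, 0.117]
ee_rot: [-1.189, 1.267, -1.248]
force: [-29.0, 2.2, 21.2]
width: 0.4
```

>>> arm_command:
  plan:
    - [[0,0,-0.014],[0,0,0]]
    - [[0,-0.045,-0.014],[0,-8,0]]
    - [[0,-0.06,-0.014],[0,-16,0]]
    - [[-0.02,-0.06,-0.035],[0,-24,0]]
    - [[-0.04,-0.06,-0.06],[0,-32,0]]

```text
clock: 19.15
position: [0.536, 0.1864, 0.179]
ee_rot: [-1.402, 0.833, -0.838]
force: [-0.3, 1.1, -0.8]
width: 0.399
```

```bash
cat >> h.py <<'E'
def go(tx,ty,th):
    "shift in tool axes to reach manifold (tx,ty) mm and lever angle th deg"
    from cell import observe
    s=observe(); M=R.from_rotvec(s["ee_rot"]).as_matrix()
    q=man(s["position"])*1000; e=np.array([tx,ty])-q
    c,sn=np.cos(YAW),np.sin(YAW); w=np.array([c*e[0]-sn*e[1],sn*e[0]+c*e[1],0])
    a=-np.degrees(np.arctan2(M[1,0],M[0,0])-YAW)
    print("tool shift mm",(M.T@w).round(1),"turn",round(th-a,1))
E
python3 -c "from h import *;st();go(-79,139,7)"
```

```text
t 19.15 man mm [-41.8 115.8] z 0.179 xyaw err deg -57.87 F [-0.3  1.1 -0.8] w 0.4
tool shift mm [-39.4  -0.1 -19.2] turn -50.9
```

>>> arm_command:
  plan:
    - [[-0.015,0,-0.007],[0,-8,0]]
    - [[-0.03,0,-0.014],[0,-16,0]]
    - [[-0.0394,0,-0.0192],[0,-24,0]]
    - [[-0.0394,0,-0.0192],[0,-32,0]]
    - [[-0.0394,0,-0.0192],[0,-40,0]]

```text
clock: 19.65
position: [0.4994, 0.2126, 0.1782]
ee_rot: [-1.55, 0.291, -0.294]
force: [0.4, 0.4, 0.4]
width: 0.402
```

>>> arm_command:
  plan:
    - [[0,0,0],[0,-8,0]]
    - [[0,0,0],[0,-11,0]]
    - [[0,0,0],[0,-11,0]]

```text
clock: 19.95
position: [0.4997, 0.2122, 0.1781]
ee_rot: [-1.566, 0.145, -0.148]
force: [-0.3, -0.9, -0.3]
width: 0.401
```

Run:
```python
from h import *;st();go(-79,139,7)
from cell import *
p=wcam(get_image("wrist"));cv2.imwrite("pics/w15.png",p["color"][:,:,::-1])
for n in ["lever_left_sleeve","lever_mid_sleeve","lever_right_sleeve"]:
    for q in place_of(p,n)[:2]: print(n,q["point"],round(q["confidence"],2),(man(atz(p,q["point"],.132))*1000).round(1))
```

```text
t 19.95 man mm [-79.7 139.3] z 0.1781 xyaw err deg -7.04 F [-0.3 -0.9 -0.3] w 0.4
tool shift mm [ 0.7  0.  -0.2] turn -0.0
lever_left_sleeve [253.6, 219.1] 0.97 [-75.2 136.5]
```

View pics/w15.png

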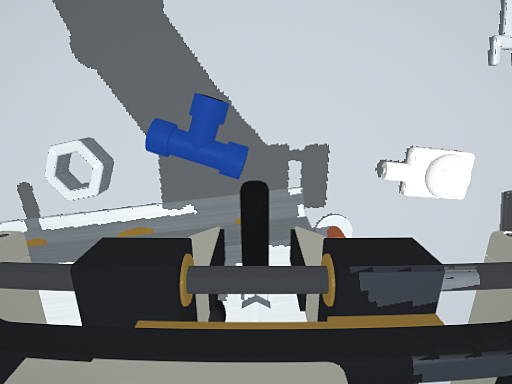

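>>> arm_command:
  plan:
    - [[0,0.035,0],[0,0,0]]
    - [[0,0.055,0],[0,0,0]]
    - [[0,0.06,0],[0,0,0]]
    - [[0,0.06,0.004],[0,2,0]]
    - [[0,0.06,0.008],[0,4,0]]

```text
clock: 20.65
position: [0.5004, 0.2203, 0.1182]
ee_rot: [-1.562, 0.203, -0.203]
force: [-0.0, -2.5, -1.9]
width: 0.397
```

>>> arm_command:
  plan:
    - [[0,0,0.004],[0,3,0]]
    - [[0,0,0.008],[0,5,0]]
    - [[0,0,0.012],[0,8,0]]
    - [[0,0,0.012],[0,8,0]]

```text
clock: 21.05
position: [0.5039, 0.2325, 0.1185]
ee_rot: [-1.548, 0.31, -0.312]
force: [-0.4, -0.5, 0.0]
width: 0.402
```

Run:
```python
from h import *;st();go(-79,139,7)
from cell import *
p=wcam(get_image("wrist"));cv2.imwrite("pics/w16.png",p["color"][:,:,::-1])
```

```text
t 21.05 man mm [-76.8 159.8] z 0.1185 xyaw err deg -19.1 F [-0.4 -0.5  0. ] w 0.4
tool shift mm [  4.7  -0.  -20.4] turn -12.1
```

View pics/w16.png

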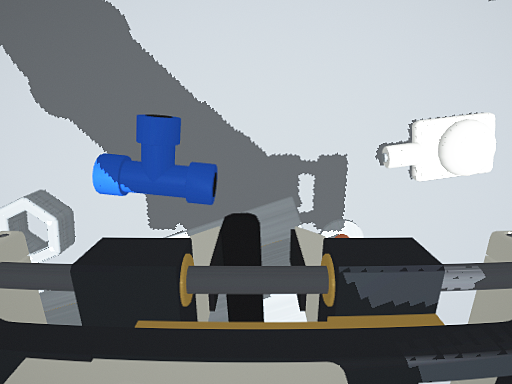

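>>> arm_command:
  plan:
    - [[0.0003,0,0.007],[0,5,0]]
    - [[0.0012,0,0.0139],[0,10,0]]
    - [[0.0027,0,0.0207],[0,15,0]]
    - [[0.0048,0,0.0274],[0,20,0]]
    - [[0.0075,0,0.0338],[0,25,0]]

```text
clock: 21.6
position: [0.5233, 0.2599, 0.1182]
ee_rot: [-1.471, 0.652, -0.652]
force: [-0.4, -4.5, 0.4]
width: 0.402
```

>>> arm_command:
  plan:
    - [[0.0003,0,0.007],[0,5,0]]
    - [[0.0012,0,0.0139],[0,10,0]]
    - [[0.0027,0,0.0207],[0,15,0]]
    - [[0.0048,0,0.0274],[0,20,0]]
    - [[0.0075,0,0.0338],[0,25,0]]

```text
clock: 22.1
position: [0.5529, 0.2772, 0.1181]
ee_rot: [-1.338, 0.986, -0.985]
force: [-2.3, -2.6, 0.9]
width: 0.397
```

Run:
```python
from h import *;st();go(0,207,90)
from cell import *
p=wcam(get_image("wrist"));cv2.imwrite("pics/w17.png",p["color"][:,:,::-1])
```

```text
t 22.1 man mm [-30.7 207.6] z 0.1181 xyaw err deg -69.16 F [-2.3 -2.6  0.9] w 0.4
tool shift mm [11.5 -0.  28.4] turn 20.8
```

View pics/w17.png

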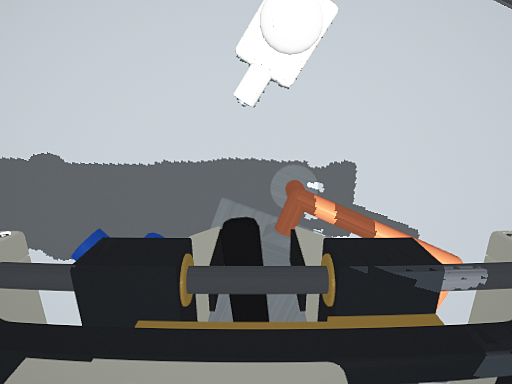

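>>> arm_command:
  plan:
    - [[0.0003,0,0.007],[0,5,0]]
    - [[0.0012,0,0.0139],[0,10,0]]
    - [[0.0027,0,0.0207],[0,15,0]]
    - [[0.0048,0,0.0274],[0,20,0]]
    - [[0.0075,0,0.033],[0,21,0]]

```text
clock: 22.65
position: [0.5863, 0.2814, 0.1178]
ee_rot: [-1.179, 1.257, -1.254]
force: [-3.2, 3.0, 0.3]
width: 0.402
```

Run:
```python
from h import *;st();go(10,207,90)
```

```text
t 22.65 man mm [  2.3 213.8] z 0.1178 xyaw err deg -89.96 F [-3.2  3.   0.3] w 0.4
tool shift mm [ 6.9 -0.   7.6] turn 0.0
```

>>> arm_command:
  plan:
    - [[0,0,0.003],[0,0,0]]
    - [[0,0,0.006],[0,0,0]]
    - [[0,0,0.008],[0,0,0]]
    - [[0,0,0.008],[0,0,0]]

```text
clock: 23.05
position: [0.5931, 0.2809, 0.1176]
ee_rot: [-1.182, 1.258, -1.252]
force: [-8.8, 2.7, 3.5]
width: 0.399
```

>>> arm_command:
  plan:
    - [[0,0,0.002],[0,0,0]]
    - [[0,0,0.004],[0,0,0]]
    - [[0,0,0.004],[0,0,0]]

```text
clock: 23.35
position: [0.5932, 0.281, 0.1173]
ee_rot: [-1.188, 1.262, -1.248]
force: [-21.6, 2.2, 13.3]
width: 0.401
```

Run:
```python
from h import *;st()
from cell import *
p=wcam(get_image("wrist"));cv2.imwrite("pics/w18.png",p["color"][:,:,::-1])
```

```text
t 23.35 man mm [  9.3 213.9] z 0.1173 xyaw err deg -89.81 F [-21.6   2.2  13.3] w 0.4
```

View pics/w18.png

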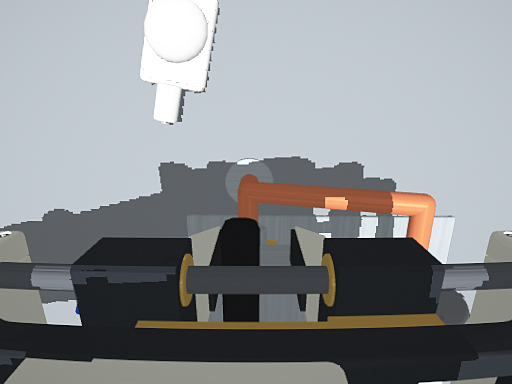

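>>> arm_command:
  plan:
    - [[0,0,-0.014],[0,0,0]]
    - [[0,-0.045,-0.014],[0,-5,0]]
    - [[0.01,-0.06,-0.03],[0,-13,0]]
    - [[0.055,-0.06,-0.045],[0,-21,0]]
    - [[0.1,-0.06,-0.06],[0,-29,0]]

```text
clock: 23.9
position: [0.5331, 0.1831, 0.1787]
ee_rot: [-1.388, 0.868, -0.872]
force: [1.0, -1.5, -0.1]
width: 0.403
```

```bash
python3 -c "from h import *;st();go(-79,-128,1)"
```

```text
t 23.9 man mm [-44.5 112.4] z 0.1787 xyaw err deg -60.47 F [ 1.  -1.5 -0.1] w 0.4
tool shift mm [ 192.2   -0.2 -148.5] turn -59.5
```

>>> arm_command:
  plan:
    - [[0.038,0,-0.03],[0,-8,0]]
    - [[0.076,0,-0.06],[0,-16,0]]
    - [[0.114,0,-0.09],[0,-24,0]]
    - [[0.152,0,-0.12],[0,-32,0]]
    - [[0.19,0,-0.148],[0,-40,0]]

```text
clock: 24.4
position: [0.4801, -0.0528, 0.1785]
ee_rot: [-1.545, 0.334, -0.337]
force: [0.8, -0.8, -0.4]
width: 0.399
```

>>> arm_command:
  plan:
    - [[0,0,0],[0,-8,0]]
    - [[0,0,0],[0,-16,0]]
    - [[0,0,0],[0,-19.5,0]]
    - [[0,0,0],[0,-19.5,0]]

```text
clock: 24.8
position: [0.4808, -0.051, 0.1783]
ee_rot: [-1.57, 0.072, -0.074]
force: [-0.4, -0.3, -0.2]
width: 0.4
```

Run:
```python
from h import *;st();go(-79,-128,1)
from cell import *
p=wcam(get_image("wrist"));cv2.imwrite("pics/w19.png",p["color"][:,:,::-1])
for n in ["lever_right_sleeve"]:
    for q in place_of(p,n)[:2]: print(n,q["point"],round(q["confidence"],2),(man(atz(p,q["point"],.132))*1000).round(1))
t=get_image("top");cv2.imwrite("pics/top19.png",cv2.resize(t["color"][130:250,150:310,::-1],None,fx=5,fy=5))
```

```text
t 24.8 man mm [ -81.7 -124.6] z 0.1783 xyaw err deg -1.67 F [-0.4 -0.3 -0.2] w 0.4
tool shift mm [ 2.8  0.  -3.4] turn -0.7
lever_right_sleeve [248.1, 225.3] 0.79 [ -72.1 -131. ]
```

View pics/w19.png

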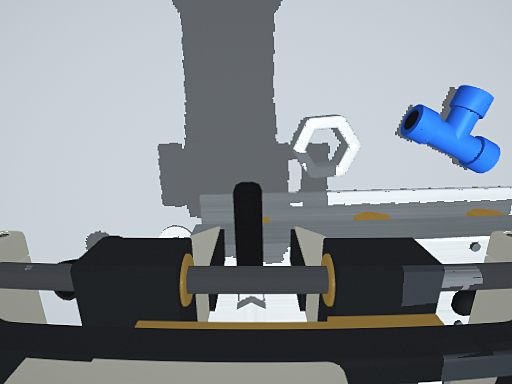

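View pics/top19.png

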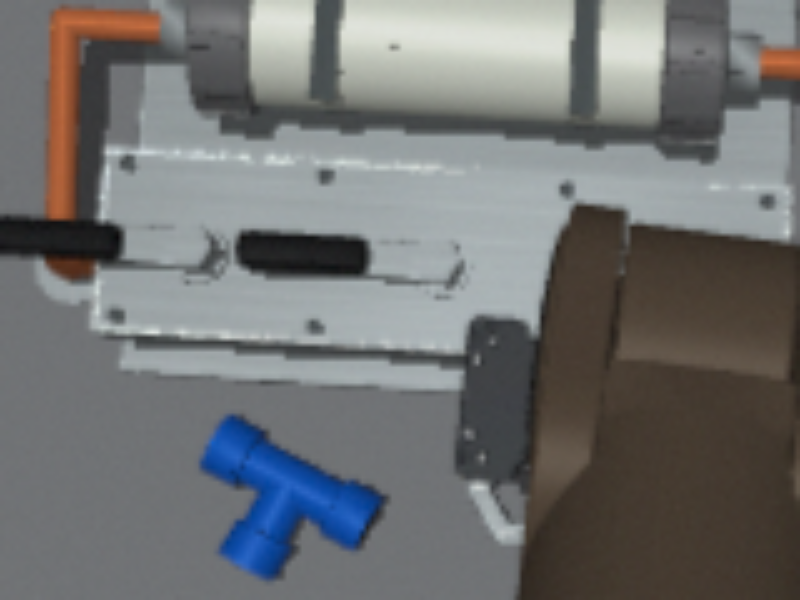

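Left and middle levers lie fully across. The right sleeve is at (247,225) in the wrist view, between the fingers. Now descend and swing it.

>>> arm_command:
  plan:
    - [[0.002,0.03,-0.004],[0,0,0]]
    - [[0.002,0.055,-0.004],[0,0,0]]
    - [[0.002,0.06,-0.004],[0,0,0]]
    - [[0.002,0.06,0.001],[0,2,0]]
    - [[0.002,0.06,0.005],[0,4,0]]

```text
clock: 25.45
position: [0.4827, -0.0458, 0.1181]
ee_rot: [-1.568, 0.131, -0.13]
force: [-1.0, -3.5, -1.1]
width: 0.398
```

>>> arm_command:
  plan:
    - [[0,0,0.004],[0,3,0]]
    - [[0,0,0.008],[0,5,0]]
    - [[0,0,0.012],[0,8,0]]
    - [[0,0,0.012],[0,8,0]]

```text
clock: 25.85
position: [0.4855, -0.0332, 0.1186]
ee_rot: [-1.558, 0.238, -0.24]
force: [-1.0, -0.5, 0.6]
width: 0.401
```

>>> arm_command:
  plan:
    - [[0,0,0.004],[0,3,0]]
    - [[0,0,0.006],[0,5,0]]
    - [[0,0,0.006],[0,5,0]]

```text
clock: 26.15
position: [0.4872, -0.0278, 0.1185]
ee_rot: [-1.549, 0.305, -0.307]
force: [0.1, -0.5, -0.1]
width: 0.401
```

Run:
```python
from h import *;st()
from cell import *
p=wcam(get_image("wrist"));cv2.imwrite("pics/w20.png",p["color"][:,:,::-1])
```

```text
t 26.15 man mm [ -76.9 -101. ] z 0.1185 xyaw err deg -18.69 F [ 0.1 -0.5 -0.1] w 0.4
```

View pics/w20.png

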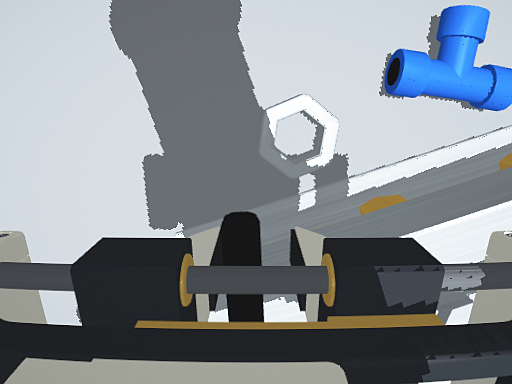

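Right lever is free and following. I'll continue the swing.

>>> arm_command:
  plan:
    - [[0.0003,0,0.007],[0,5,0]]
    - [[0.0012,0,0.0139],[0,10,0]]
    - [[0.0027,0,0.0207],[0,15,0]]
    - [[0.0048,0,0.0274],[0,20,0]]
    - [[0.0075,0,0.0338],[0,25,0]]

```text
clock: 26.7
position: [0.5063, 0.0001, 0.118]
ee_rot: [-1.473, 0.648, -0.648]
force: [-1.3, -3.7, -0.4]
width: 0.401
```

>>> arm_command:
  plan:
    - [[0.0003,0,0.007],[0,5,0]]
    - [[0.0012,0,0.0139],[0,10,0]]
    - [[0.0027,0,0.0207],[0,15,0]]
    - [[0.0048,0,0.0274],[0,20,0]]
    - [[0.0075,0,0.0338],[0,25,0]]

```text
clock: 27.2
position: [0.5358, 0.0176, 0.1179]
ee_rot: [-1.339, 0.982, -0.981]
force: [-1.6, -3.0, 0.5]
width: 0.404
```

```bash
python3 -c "from h import *;st();go(0,-50,90)"
```

```text
t 27.2 man mm [-31.2 -52.6] z 0.1179 xyaw err deg -68.85 F [-1.6 -3.   0.5] w 0.4
tool shift mm [ 8.8 -0.  30. ] turn 21.1
```

>>> arm_command:
  plan:
    - [[0.0003,0,0.007],[0,5,0]]
    - [[0.0012,0,0.0139],[0,10,0]]
    - [[0.0035,0,0.0207],[0,15,0]]
    - [[0.0065,0,0.0274],[0,20,0]]
    - [[0.0095,0,0.033],[0,21,0]]

```text
clock: 27.7
position: [0.5698, 0.02, 0.1174]
ee_rot: [-1.182, 1.255, -1.25]
force: [-2.9, 2.5, 0.3]
width: 0.398
```

>>> arm_command:
  plan:
    - [[0,0,0.003],[0,0,0]]
    - [[0,0,0.006],[0,0,0]]
    - [[0,0,0.007],[0,0,0]]
    - [[0,0,0.007],[0,0,0]]

```text
clock: 28.1
position: [0.5757, 0.0191, 0.1174]
ee_rot: [-1.184, 1.255, -1.248]
force: [-8.0, 3.3, 2.8]
width: 0.401
```

>>> arm_command:
  plan:
    - [[0,0,0.002],[0,0,0]]
    - [[0,0,0.004],[0,0,0]]
    - [[0,0,0.004],[0,0,0]]

```text
clock: 28.4
position: [0.5759, 0.0192, 0.117]
ee_rot: [-1.188, 1.261, -1.244]
force: [-22.9, 5.4, 15.1]
width: 0.401
```

Run:
```python
from h import *;st()
from cell import *
p=wcam(get_image("wrist"));cv2.imwrite("pics/w21.png",p["color"][:,:,::-1])
```

```text
t 28.4 man mm [  8.7 -48.5] z 0.117 xyaw err deg -89.64 F [-22.9   5.4  15.1] w 0.4
```

View pics/w21.png

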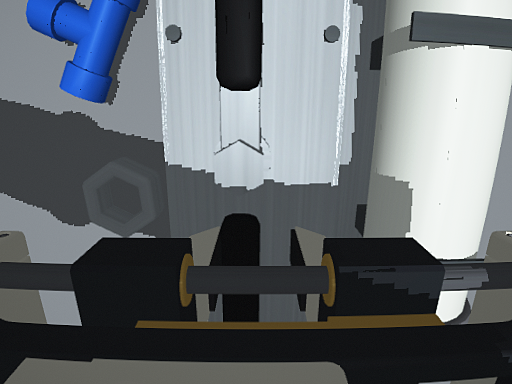

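Stop felt at +8.7 mm, the same as for the others (8.6 and 9.3). Now I'll back off, lift and check.

>>> arm_command:
  plan:
    - [[0,0,-0.012],[0,0,0]]
    - [[0,-0.04,-0.012],[0,0,0]]
    - [[0,-0.08,-0.03],[0,0,0]]
    - [[0,-0.1,-0.07],[0,0,0]]
    - [[0,-0.1,-0.11],[0,0,0]]

```text
clock: 28.95
position: [0.4736, 0.0237, 0.2204]
ee_rot: [-1.175, 1.248, -1.255]
force: [-1.7, -0.2, 0.6]
width: 0.401
```

>>> arm_command:
  plan:
    - [[0.045,0,-0.02],[0,0,0]]
    - [[0.09,0,-0.03],[0,0,0]]
    - [[0.13,0,-0.03],[0,0,0]]
    - [[0.17,0,-0.03],[0,0,0]]
    - [[0.2,0,-0.03],[0,0,0]]

```text
clock: 29.45
position: [0.4301, -0.1762, 0.2186]
ee_rot: [-1.179, 1.25, -1.255]
force: [0.5, -0.2, -0.4]
width: 0.404
```

Run:
```python
from h import *;st()
from cell import *
t=get_image("top");cv2.imwrite("pics/top22.png",cv2.resize(t["color"][130:250,110:310,::-1],None,fx=4,fy=4))
for n in ["lever_left_sleeve","lever_mid_sleeve","lever_right_sleeve"]:
    for q in place_of(t,n)[:1]: print(n,q["point"],round(q["confidence"],2),(man(atz(t,q["point"],.132))*1000).round(1))
```

```text
t 29.45 man mm [-124.4 -252.7] z 0.2186 xyaw err deg -89.74 F [ 0.5 -0.2 -0.4] w 0.4
lever_left_sleeve [155.9, 175.9] 0.75 [  3.8 213.2]
lever_mid_sleeve [207.6, 180.2] 0.73 [ 0.3 76.6]
lever_right_sleeve [257.9, 184.0] 0.79 [ -2.  -55.4]
```

View pics/top22.png

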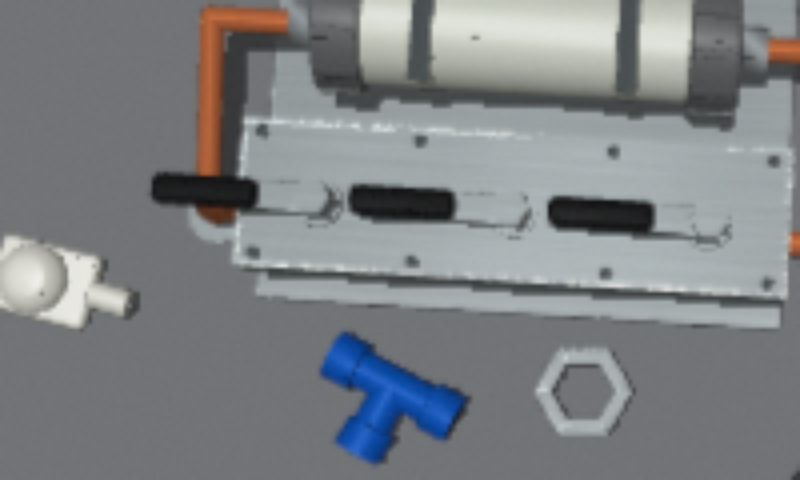

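>>> arm_command:
  plan:
    - [[0,0,0],[0,0,0]]
    - [[0,0,0],[0,0,0]]
    - [[0,0,0],[0,0,0]]

```text
clock: 29.95
position: [0.4304, -0.1721, 0.2178]
ee_rot: [-1.181, 1.251, -1.251]
force: [0.5, -0.3, 0.2]
width: 0.397
```

Run:
```python
from h import *;st()
from cell import *
print(sign_off())
```

```text
t 29.95 man mm [-124.3 -248.6] z 0.2178 xyaw err deg -89.61 F [ 0.5 -0.3  0.2] w 0.4
the job is handed in; nothing more can be done
None
```

All three levers lie fully across against their stops, and I handed the job in at 30 s of the 72 s allowed. `sign_off()` gives no verdict, so I don't know how it was judged.

- **Order:** I tried the left lever first. It stopped dead after a few degrees at about 19–20 N, so I left it. I then swung middle, left and right, each to its stop. The highest force I read was about 36 N (mostly forward push), against the 60 N limit.
- **Final checks:**
  - **Levers:** the last top picture shows all three sleeves parallel to the housing. The sleeve points measured within about 4 mm of the fully across line, which is 3° or less.
  - **Stops:** they were felt at nearly the same place for each lever, with the gripper 8.6 to 9.3 mm past the spindle line.
  - **Release:** the gripper was clear of everything, with the wrist force near zero.
- **Other things on the shelf:** the tee, nut and hinge cover look undisturbed in that picture. I did not measure any bystander again, and the tape roll and shower holder were outside the cropped view.
- **What went wrong on the way:** the fingertips reach much less far below the TCP than the stated 22 mm. My first middle swing slipped over the sleeve because of this. I lowered the gripper to about 118 mm, with the fingers either side of the sleeve, and repeated the swing.

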